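Close the push-and-turn reagent bottle

ROBOT

A 6-joint arm with a two-finger parallel gripper is mounted at the origin on a cart in front of the work surface, level with it; the furniture and walls round the work are solid. World frame = base frame: x ahead of the robot, y to its left, z up, the work surface at z = 0. Lengths are in m, angles in rad, forces in N, time in s.
With the tool pointing down it reaches from about 0.3 to 0.875 m from the base axis. Payload 6.4 kg.
Tool frame: the origin (TCP) lies at the very end of the fingers, on their centre line; the grasp point (between the pads) lies 19 mm behind it; z points along the fingers, y is the direction in which the jaws open and shut (so a half turn about z gives the same grasp; the last joint's range is limited). The gripper opens to 85 mm and grips with 20 to 120 N. Pads are 22 mm wide; open, the fingers measure 114 mm over their backs; the gripper's body (76 mm by 85 mm) begins 54 mm behind the grasp point. The pads swing forward as they close: fully open they stand 13 mm farther back than shut.
Start: joints at [0.908, 0.181, 1.607, -0, 1.354, -0.206], TCP at [0.254, 0.516, 0.231] pointing down, gripper open.
Joint ranges: [-2.99, 2.99], [-0.89, 2.07], [0.3, 2.58], [-1.14, 4.28], [0, 2.63], [-3.12, 3.12]. Speed limits (rad/s): [2.57, 2.57, 3.01, 3.14, 3.14, 3.14].

INTERFACE

Orientations are given as a unit quaternion [w, x, y, z].
In Python, from bench import * gives the robot as it stands.
- The arm moves only by the tool arm_command, never from a script. Its argument "motion" is text: rows parted by semicolons, each of 7 numbers parted by spaces: the shift along the tool's x, y, z in units of 0.2 m (1.0 is 0.2 m), then the turn, a rotation vector about the tool's x, y, z in units of 60 degrees (1.0 is 60 degrees), then the opening, from 0 (shut) to 1 (fully open). In form: tx ty tz ax ay az grip; .... A call has 1 to 10 rows; each row shifts and turns the pose as measured when the row begins, along the tool's axes as they then stand; what a row does not reach is not made up. A row lasts 1/12 s, in which the tool goes at most 41.7 mm and 7.16 degrees, less where a joint would pass 70% of its speed; a pose out of reach is approached as far as the arm can. A call with a number of a shift or a turn outside -1 to 1 is refused whole. A call with a gripper value outside its range is refused whole. The fingers move at their own pace and stop on an object; the grip force is fixed at half the most. Time passes only in rows, so rows that do not move let the fingers close. It gives the time, the measured TCP pose, the force and the opening at its end, in the units of the state.
- get_obs(): the state, without advancing time (a new reading comes with each control period).
- camera(name): name is "scene" or "side" or "wrist"; returns a dict with "img" (400x640x3 uint8, red, green, blue), "intrinsics" (3x3 intrinsics, pixels), "pose" (4x4, takes a point from camera to world coordinates); the wrist camera has in their place "mount" (4x4, takes a point from camera to tool coordinates, whose origin is the TCP and whose axes are the flange's). Camera axes: x right, y down, z forward; pixel columns grow to the right and rows downward; lengths in m; the calibration is good to about 2 mm. A picture is of the moment at which its call begins: read the wrist's pose just before it. There is no depth.
- hand_in(): hands the job in, once; it reports no verdict.
Trained networks look in the newest picture that a camera, given by its name, has taken for a name from the list of things; names that differ only in an ending like _2 or _b are one class to them, and where a whole thing is asked for, a point or a joint stands for the part that bears it (a point fixed in the world has none). Each returns a list of dicts, best first, with "conf" (0 to 1); they miss things now and then, are a little off and sometimes report something else, mostly with a low value. They report only what shows in the picture. A call takes as long as a camera call. They do not tell look-alikes from the thing itself.
- search_frame(camera, target): "box" ([left, top, right, bottom] in pixels, round what is visible of it).
The state is a dict: "time_s": time; "q": joint angles; "dq": joint speeds; "joint_efforts": joint torques, N m; "eef_pos": TCP position; "eef_rot": TCP orientation; "wrist_force": force on the tool from outside, world axes, zero at the start; "torque": the same for the moment, N m; "opening": opening from 0.0 (shut) to 1.0 (fully open).
Only numpy, scipy, OpenCV 4.12 (cv2) and the standard library are available. Lean on these libraries where they do the work, as an engineer would, in place of code of your own. Each camera call takes 0.05 s, during which the arm holds its last target.

TASK

Close the amber reagent bottle with its push-and-turn safety cap: put the loose white outer shell over the orange inner cap, press it down so that its lugs catch, and turn it clockwise (seen from above) while pressing until the inner cap is fully tight. Be gentle: press no harder than the lugs need to catch and stop turning as soon as the cap comes up firm, so that nothing cracks; then let go so that the shell springs back up and sits level on the inner cap. Leave the other things on the bench where they are.

Things in the scene. Friction and masses are not known exactly. Their poses are not given: they have to be found in the camera images.
- bottle: amber reagent bottle held in a black stand that cannot move. Origin: centre of the stand's underside, on the worktop; z up along the bottle's axis. Stand 88 mm across, 16 mm high; steel collar 70 mm across to 30 mm height, with three clamp knobs reaching 46 mm from the axis; glass 60 mm across to 46 mm, shoulder narrowing to the neck, 34 mm across, at 58 mm. The neck carries the orange inner cap.
- inner_cap_top (a point): centre of the flat top of the orange inner screw cap (40 mm across, 18 mm high, bevelled top edge), on the bottle's axis: 88.0 mm above the bottle's origin when fully tight, 2 mm higher per radian unscrewed. Starts 0.7 to 1.4 rad from tight. Clockwise from above tightens, against 0.05 N m of friction, to its stop; there it winds up springily (1.2 N m per rad) and is firm at 0.15 N m. It does not turn with the cap and gives 0.3 mm under a press.
- inner_lugs (a point): centre of the ring of six upright lugs on the inner cap, at their upper ends, 5 mm above its flat top. Lugs every 60 degrees, 5 mm high, 3.5 mm wide, from 9.5 to 17.5 mm from the axis. Which way they point is not told (this point does not turn with the cap): feel for it.
- pad_top (a point): top of the white spring pad, 14 mm across, in the middle of the inner cap, 12 mm above its flat top. It holds the shell up and sinks at most 6 mm, pushing back 3 N at first and 12 N at the bottom (1.5 N per mm). It does not turn. A push of about 10 N is enough to make the lugs catch; pushing and turning forces on the caps that add up to over 40 N crack them.
- shell_center (a point): loose white ribbed outer shell, a round cup standing open end down, arrows on its roof; about 60 g, 50 mm across (52 over the ribs), 44 mm inside, 40 mm high, 35 mm deep. Point at its centre, 20 mm above the open rim; z up. At rest on the spring pad this point is 3 mm below inner_cap_top and the shell spins idle; let go after a press, it springs back up there.
- shell_lugs (a point): centre of the ring of six lugs hanging under the shell's roof, at their lower ends, 30 mm above the open rim; same size and ring as the inner cap's, first one along x. Shell resting on the pad: they clear the other lugs by 2 mm. Pressed 2 mm the ends can meet; turn under a light push and they slide off and drop between. Pressed 3.5 to 6 mm they catch and turn the inner cap.
- stain_green_mid (a point): loose bystander, to be left alone: dropper bottle with green label, 32 mm across, 88 mm high; point on its axis at half height
- iodine_mid (a point): loose bystander, to be left alone: dropper bottle with brown contents, 32 mm across, 88 mm high; point on its axis at half height
- petri_c_mid (a point): loose bystander, to be left alone: small clear dish with lid, 65 mm across, 17 mm high; point at its centre
- timer_mid (a point): loose bystander, to be left alone: white square lab timer, 66 x 66 x 20 mm; point at its centre
- marker_blue_mid (a point): loose bystander, to be left alone: white and blue marker pen, 135 mm long along its y, 16 mm thick; point at its middle
- shell: the same white outer shell; origin: centre of its open rim, 20 mm below its centre
Things that resemble listed ones, but are neither listed nor needed, are in the scene too. Several things have the shape of the shell; the one meant has the colours described above.

How it is judged:
By the outcome, as a careful person would: the job done as asked, in the order asked, and still so for the second after the job is handed in, with the robot touching nothing.
It also fails if it takes over 72 s, if anything falls off the work surface, if the arm or the gripper's body presses on something with over 40 N, if the wrist force passes 120 N, or if a joint passes its speed limit or range.

## Working session

There is one attempt and no reset: what is moved stays moved. The work goes in short steps, Python scripts to look and compute and a tool call to move; the robot and the scene stay as the last step left them, time stands still between calls to the robot, and variables do not carry over. Pictures are saved under pics/ and viewed, and the job is handed in when it is done.

Besides the shell and the picture viewer there is one more tool, called after "Request:" by a JSON object that holds its "api" and its "payload". arm_command: Moves the arm, as the interface text tells. Shifts and turns lie within -1 to 1; 1 stands for 0.2 m of shift or 60 degrees of turn. Its arguments: {"type":"object","properties":{"motion":{"type":"string"}},"required":["motion"]}

```bash
ls; mkdir -p pics; python3 - <<'E'
from bench import *
import cv2
print(get_obs())
for c in ("scene","side","wrist"):
    d=camera(c); cv2.imwrite(f"pics/{c}0.png",d["img"][:,:,::-1])
    print(c,d["intrinsics"].tolist(), d.get("pose",d.get("mount")).round(4).tolist())
    for t in ("bottle","shell","inner_cap_top","shell_center"):
        print(t,[(x["box"],round(x["conf"],2)) for x in search_frame(c,t)])
E
```

```text
pics
{'time_s': 0.0, 'q': array([ 9.07698759e-01,  1.81557772e-01,  1.60800356e+00, -2.50926963e-05,
        1.35382740e+00, -2.06303801e-01]), 'dq': array([-0.0002661 , -0.00177906, -0.00055676,  0.00058226, -0.00097841,
        0.00044318]), 'joint_efforts': array([-1.75265355e-03, -4.44873226e+01, -3.51337945e+01, -4.13475082e-04,
        9.25571745e-03,  1.42384728e-06]), 'eef_pos': array([0.25325696, 0.51559683, 0.23037691]), 'eef_rot': array([-3.67088538e-04,  2.26413598e-01,  9.74030839e-01, -8.19676389e-04]), 'wrist_force': array([0.3529995 , 0.38968326, 0.11103039]), 'torque': array([-0.01681553, -0.00471208, -0.0188417 ]), 'opening': 1.001669235240271}
scene [[500.9021426584802, 0.0, 321.03435903738574], [0.0, 500.9021426584802, 207.32876145333077], [0.0, 0.0, 1.0]] [[0.8475, -0.2811, 0.4503, 0.087], [-0.5305, -0.4805, 0.6984, -0.9006], [0.0201, -0.8308, -0.5563, 0.61], [0.0, 0.0, 0.0, 1.0]]
bottle [([335.4, 248.8, 376.2, 319.7], 0.75)]
shell [([280.7, 199.1, 303.8, 229.7], 0.72), ([256.0, 179.5, 277.0, 208.5], 0.67)]
inner_cap_top [([351.0, 250.8, 373.4, 272.5], 0.9)]
shel
[... 233 characters left out ...]
, [0.0015, -0.8297, -0.5581, 0.6121], [0.0, 0.0, 0.0, 1.0]]
bottle [([325.2, 242.1, 357.2, 290.8], 0.95)]
shell [([271.1, 187.3, 284.9, 206.6], 0.78), ([286.3, 199.6, 302.5, 222.4], 0.65), ([334.0, 167.3, 343.9, 195.2], 0.26)]
inner_cap_top [([329.3, 242.9, 348.1, 257.1], 0.5), ([273.8, 278.6, 293.3, 313.2], 0.32)]
shell_center [([283.7, 201.2, 307.9, 223.4], 0.93), ([268.6, 184.7, 285.0, 206.8], 0.55)]
wrist [[304.8658180552669, 0.0, 321.0852882008166], [0.0, 304.8658180552669, 195.4655118283681], [0.0, 0.0, 1.0]] [[0.0001, -0.9611, -0.2762, 0.0685], [1.0, -0.0001, 0.0009, 0.0005], [-0.0009, -0.2762, 0.9611, -0.1421], [0.0, 0.0, 0.0, 1.0]]
bottle []
shell []
inner_cap_top []
shell_center []
```

View pics/scene0.png

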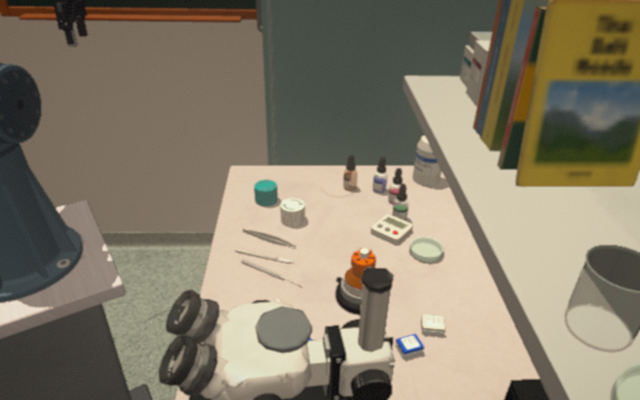

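```bash
python3 - <<'E'
import cv2,numpy as np
a=cv2.imread("pics/scene0.png")[150:350,220:420]
b=cv2.imread("pics/side0.png")[150:350,220:420]
cv2.imwrite("pics/crop0.png",np.hstack([cv2.resize(x,(400,400),interpolation=cv2.INTER_CUBIC) for x in(a,b)]))
E
```

```text
(no output)
```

View pics/crop0.png

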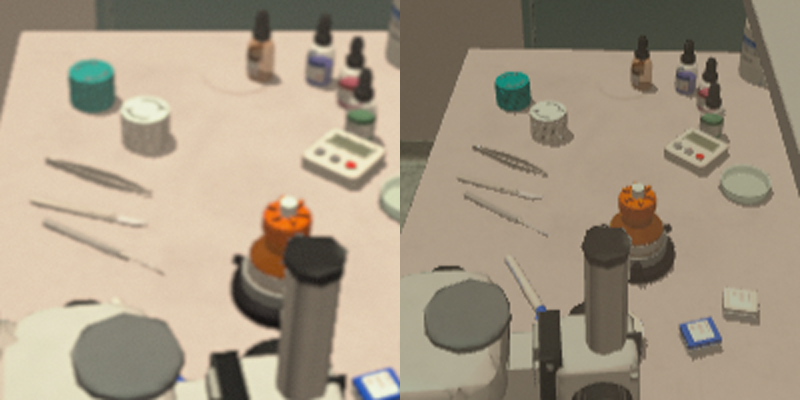

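View pics/wrist0.png

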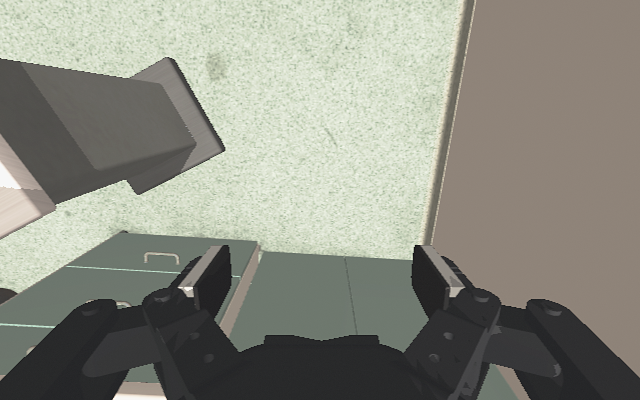

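```bash
cat > h.py <<'E'
from bench import *
import cv2, numpy as np
from scipy.spatial.transform import Rotation as R
def ray(d,u,v,o=None):
    K=d["intrinsics"]; r=np.linalg.solve(K,[u,v,1.])
    if "pose" in d: T=d["pose"]
    else:
        T=np.eye(4); q=o["eef_rot"]; T[:3,:3]=R.from_quat([q[1],q[2],q[3],q[0]]).as_matrix(); T[:3,3]=o["eef_pos"]; T=T@d["mount"]
    return T[:3,3],T[:3,:3]@r
def atz(d,u,v,z,o=None):
    p,r=ray(d,u,v,o); return (p+r*(z-p[2])/r[2]).round(4)
def proj(d,X,o=None):
    if "pose" in d: T=d["pose"]
    else:
        T=np.eye(4); q=o["eef_rot"]; T[:3,:3]=R.from_quat([q[1],q[2],q[3],q[0]]).as_matrix(); T[:3,3]=o["eef_pos"]; T=T@d["mount"]
    c=np.linalg.inv(T)@np.append(X,1); p=d["intrinsics"]@c[:3]; return p[:2]/p[2]
def yaw(o):
    q=o["eef_rot"]; m=R.from_quat([q[1],q[2],q[3],q[0]]).as_matrix(); return m
E
python3 - <<'E'
from h import *
s=camera("scene"); t=camera("side")
for n,a,b,z in (("shell",(292.2,213.5),(294.5,211),.02),("teal",(265.5,194),(277.5,196),.02),("cap",(363,262),(339.5,251),.082),("padtop",(364.3,251.5),(339,243.5),.102)):
    print(n,atz(s,*a,z),atz(t,*b,z))
for n,a,z in (("timer",(392,229),.02),("petri",(426,250),.01),("lens",(283,328),.2),("green",(401,214),.0),("microtop",(376,280),.2),("knobs",(190,312),.1),("tweez",(295,246),0),("p2",(290,262),0),("p3",(300,285),0)): print(n,atz(s,*a,z))
for y in (0.2,0,-.2,-.4):
  print(y,[proj(s,[x,y,0]).round() for x in (.3,.5,.7)])
E
```

```text
shell [ 0.5007 -0.1492  0.02  ] [ 0.5047 -0.1454  0.02  ]
teal [ 0.4872 -0.0537  0.02  ] [ 0.4927 -0.0522  0.02  ]
cap [ 0.4884 -0.4084  0.082 ] [ 0.493  -0.4067  0.082 ]
padtop [ 0.4905 -0.4068  0.102 ] [ 0.4923 -0.4048  0.102 ]
timer [ 0.6458 -0.2975  0.02  ]
petri [ 0.6688 -0.3743  0.01  ]
lens [ 0.2591 -0.5636  0.2   ]
green [ 0.7161 -0.2439  0.    ]
microtop [ 0.3924 -0.5539  0.2   ]
knobs [ 0.2048 -0.3895  0.1   ]
tweez [ 0.4645 -0.2244  0.    ]
p2 [ 0.4325 -0.2618  0.    ]
p3 [ 0.417 -0.326  0.   ]
0.2 [array([148., 173.]), array([226., 154.]), array([293., 137.])]
0 [array([175., 214.]), array([260., 189.]), array([333., 168.])]
-0.2 [array([211., 267.]), array([304., 234.]), array([383., 206.])]
-0.4 [array([259., 339.]), array([362., 293.]), array([447., 256.])]
```

```bash
python3 - <<'E'
from h import *
s=camera("scene"); t=camera("side")
def tri(a,b):
    p,r=ray(s,*a); q,w=ray(t,*b)
    A=np.stack([r,-w],1); k=np.linalg.lstsq(A,q-p,rcond=None)[0]
    return ((p+k[0]*r+q+k[1]*w)/2).round(3), np.linalg.norm(p+k[0]*r-q-k[1]*w).round(4)
print("tube",tri((376,280),(323.5,270)))
print("lens",tri((283,328),(253.5,307)))
print("pad",tri((364.3,251.5),(339,243.5)))
cv2.imwrite("pics/s2.png",t["img"][:,:,::-1])
E
```

```text
tube (array([ 0.343, -0.609,  0.268]), np.float64(0.004))
lens (array([ 0.252, -0.577,  0.217]), np.float64(0.0002))
pad (array([ 0.495, -0.401,  0.097]), np.float64(0.0016))
```

View pics/s2.png

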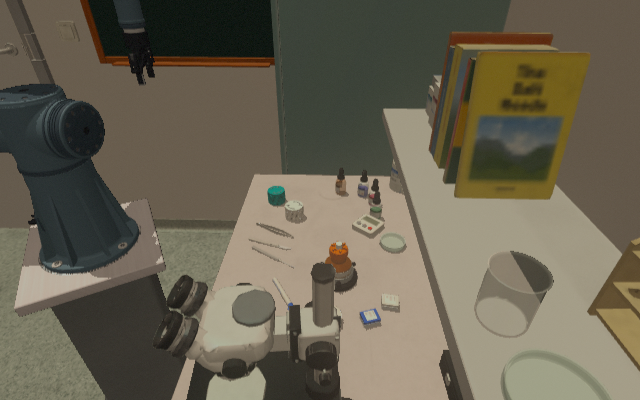

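Request:
{"api": "arm_command", "payload": {"motion": "-.15 -.14 0 0 0 0 1;-.15 -.14 0 0 0 0 1;-.15 -.14 0 0 0 0 1;-.15 -.14 0 0 0 0 1;-.15 -.14 0 0 0 0 1;-.15 -.14 0 0 0 0 1;-.15 -.14 0 0 0 0 1;-.15 -.14 0 0 0 0 1;-.15 -.14 0 0 0 0 1;-.15 -.14 0 0 0 0 1"}}

```text
time_s: 1.78
eef_pos: [0.4005, 0.1302, 0.2309]
eef_rot: [0.002, 0.219, 0.976, 0.002]
wrist_force: [0.8, 0.9, 0.0]
opening: 1.002
```

Request:
{"api": "arm_command", "payload": {"motion": "-.15 -.145 0 0 0 0 1;-.15 -.145 0 0 0 0 1;-.15 -.145 0 0 0 0 1;-.15 -.145 0 0 0 0 1;-.15 -.145 0 0 0 0 1;-.15 -.145 0 0 0 0 1;-.15 -.145 0 0 0 0 1;0 0 .05 0 0 .116 1;0 0 .05 0 0 .116 1;0 0 .05 0 0 .116 1"}}

```text
time_s: 2.62
eef_pos: [0.5052, -0.1555, 0.2053]
eef_rot: [0.009, 0.399, 0.917, 0.002]
wrist_force: [-0.2, -0.3, 0.4]
opening: 0.997
```

Request:
{"api": "arm_command", "payload": {"motion": "0 0 .05 0 0 .116 1;0 0 .05 0 0 .116 1;0 0 .05 0 0 .116 1;0 0 .05 0 0 .116 1;0 0 0 0 0 .116 1;0 0 0 0 0 0 1"}}

```text
time_s: 3.12
eef_pos: [0.5049, -0.1569, 0.1611]
eef_rot: [0.007, 0.663, 0.749, 0.004]
wrist_force: [-0.4, -0.0, 0.7]
opening: 1.002
```

```bash
python3 - <<'E'
from h import *
o=get_obs(); w=camera("wrist")
print(o["time_s"],o["eef_pos"],o["q"].round(3)); m=yaw(o); print(m.round(3))
cv2.imwrite("pics/w1.png",w["img"][:,:,::-1])
for t in("shell","shell_center"):
  for x in search_frame("wrist",t): print(t,x, )
E
```

```text
3.1167 [ 0.50488873 -0.15693667  0.1610757 ] [-0.53   0.143  1.801  0.007  1.183 -0.653]
[[-0.121  0.993  0.016]
 [ 0.993  0.121 -0.002]
 [-0.004  0.016 -1.   ]]
shell {'box': [283.2, 19.6, 345.8, 89.8], 'conf': 0.88}
shell {'box': [292.3, 142.3, 346.5, 199.9], 'conf': 0.6}
shell_center {'box': [289.3, 142.6, 345.3, 198.9], 'conf': 0.71}
shell_center {'box': [285.5, 21.5, 350.0, 88.4], 'conf': 0.67}
```

View pics/w1.png

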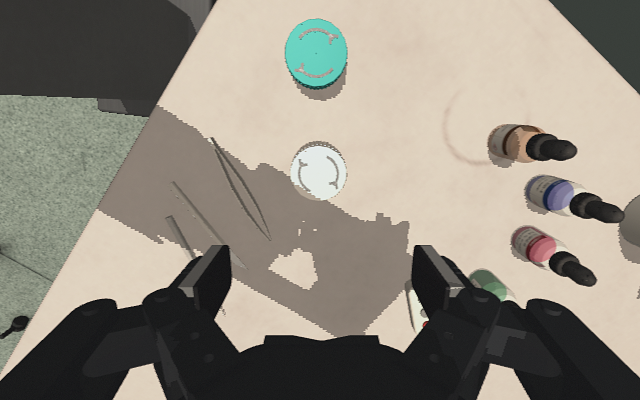

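```bash
cat >> h.py <<'E'
def tool(o,X):
    "displacement to bring TCP to X, in command units; tilt fix; and yaw"
    m=yaw(o); d=m.T@(np.array(X)-o["eef_pos"])/0.2
    z=m.T@np.array([0,0,-1.]); t=np.array([-z[1],z[0]])/(np.pi/3)
    return "shift",d.round(3),"tilt",t.round(4),"yawY",np.degrees(np.arctan2(m[1,1],m[0,1])).round(1)
E
python3 - <<'E'
from h import *
o=get_obs(); w=camera("wrist")
a=w["img"][100:230,260:390][:,:,::-1]; cv2.imwrite("pics/w1c.png",cv2.resize(a,(520,520)))
for p in((319.5,171),(319.5,143),(319.5,199),(291,171),(347.5,171)): print(atz(w,*p,.04,o))
p=atz(w,319.5,171,.04,o); print(tool(o,[p[0],p[1],.1]))
E
```

```text
[ 0.5055 -0.141   0.04  ]
[ 0.5023 -0.1168  0.04  ]
[ 0.5088 -0.1665  0.04  ]
[ 0.4806 -0.1441  0.04  ]
[ 0.5299 -0.1379  0.04  ]
('shift', array([0.081, 0.007, 0.308]), 'tilt', array([0.0156, 0.0047]), 'yawY', np.float64(7.4))
```

View pics/w1c.png

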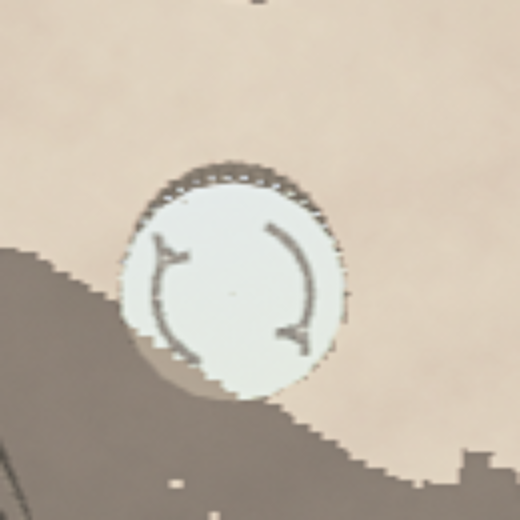

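Request:
{"api": "arm_command", "payload": {"motion": ".035 0 .15 .0156 .0047 0 1;.035 0 .13 0 0 0 1;0 0 0 0 0 0 1"}}

```text
time_s: 3.57
eef_pos: [0.507, -0.145, 0.1083]
eef_rot: [0.004, 0.657, 0.754, 0.001]
wrist_force: [-1.4, 0.3, -0.6]
opening: 0.999
```

```bash
python3 - <<'E'
from h import *
o=get_obs(); w=camera("wrist"); print(o["time_s"],o["eef_pos"])
cv2.imwrite("pics/w2.png",w["img"][:,:,::-1])
X=[.5045,-.143,.04]
print(proj(w,X,o), tool(o,[*X[:2],.008]))
E
```

```text
3.5667 [ 0.50704215 -0.1449538   0.10827869]
[314.95171857 204.30873184] ('shift', array([ 0.014, -0.015,  0.501]), 'tilt', array([0.0066, 0.0055]), 'yawY', np.float64(7.8))
```

View pics/w2.png

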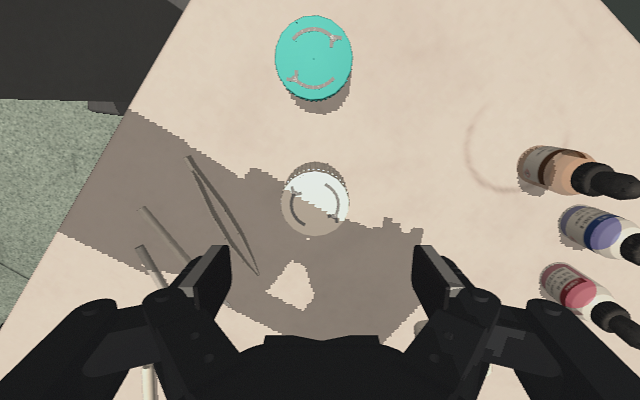

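Request:
{"api": "arm_command", "payload": {"motion": ".014 -.015 .1 .0066 .0055 0 1;0 0 .1 0 0 0 1;0 0 .1 0 0 0 1;0 0 .09 0 0 0 1;0 0 .06 0 0 0 1;0 0 0 0 0 0 1"}}

```text
time_s: 4.12
eef_pos: [0.5141, -0.1498, 0.0291]
eef_rot: [0.01, 0.654, 0.756, 0.002]
wrist_force: [-0.4, -0.1, 0.7]
opening: 0.999
```

```bash
python3 - <<'E'
from h import *
o=get_obs(); w=camera("wrist"); print(o["time_s"],o["eef_pos"],o["wrist_force"])
cv2.imwrite("pics/w3.png",w["img"][:,:,::-1])
X=[.5045,-.143,.04]
print(proj(w,X,o), tool(o,[*X[:2],.009]))
E
```

```text
4.1167 [ 0.51411237 -0.14977838  0.02914509] [-0.36270676 -0.12729567  0.74616362]
[299.83630159 244.88321609] ('shift', array([ 0.042, -0.044,  0.099]), 'tilt', array([0.0155, 0.0126]), 'yawY', np.float64(8.3))
```

View pics/w3.png

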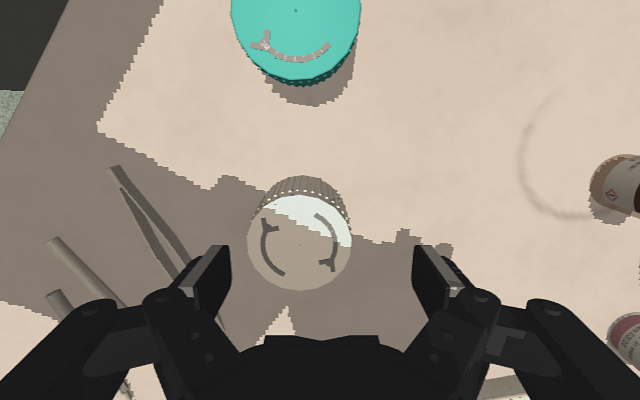

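Request:
{"api": "arm_command", "payload": {"motion": ".042 -.044 0 .0155 .0126 0 1;0 0 .05 0 0 0 1;0 0 .04 0 0 0 1;0 0 0 0 0 0 1"}}

```text
time_s: 4.5
eef_pos: [0.5074, -0.1445, 0.0157]
eef_rot: [0.004, 0.654, 0.757, 0.001]
wrist_force: [-0.8, 0.5, -0.6]
opening: 1.0
```

```bash
python3 - <<'E'
from h import *
o=get_obs(); w=camera("wrist"); print(o["time_s"],o["eef_pos"],o["wrist_force"])
cv2.imwrite("pics/w4.png",w["img"][:,:,::-1])
X=[.5045,-.143,.04]
print(proj(w,X,o), tool(o,[*X[:2],.009]))
E
```

```text
4.5 [ 0.50743959 -0.1445022   0.01574511] [-0.80842545  0.47638325 -0.56300784]
[311.53060004 270.9927721 ] ('shift', array([ 0.01 , -0.014,  0.034]), 'tilt', array([0.0058, 0.0043]), 'yawY', np.float64(8.3))
```

View pics/w4.png

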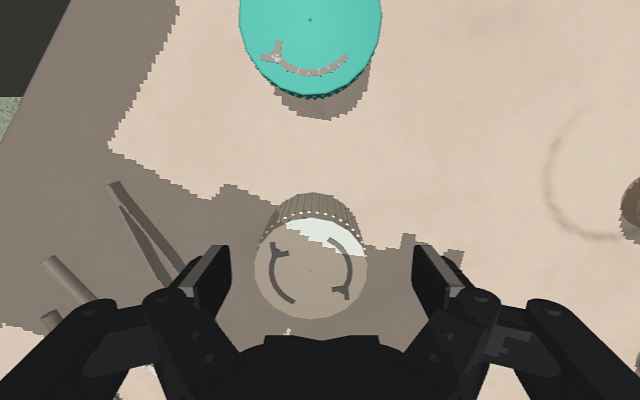

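Request:
{"api": "arm_command", "payload": {"motion": ".01 -.014 .017 .006 .0045 0 1;.003 -.003 .013 0 0 0 1;0 0 0 0 0 0 1"}}

```text
time_s: 4.8
eef_pos: [0.5043, -0.1427, 0.0103]
eef_rot: [0.0, 0.654, 0.757, 0.0]
wrist_force: [-0.0, 1.1, 0.5]
opening: 0.999
```

```bash
python3 - <<'E'
from h import *
o=get_obs(); print(o["time_s"],o["eef_pos"],o["wrist_force"], tool(o,[.5045,-.143,.009]))
E
```

```text
4.8 [ 0.50428122 -0.14265822  0.01025592] [-0.0236787   1.08656042  0.45164546] ('shift', array([-0.002,  0.001,  0.006]), 'tilt', array([0.0004, 0.0004]), 'yawY', np.float64(8.3))
```

Request:
{"api": "arm_command", "payload": {"motion": "0 0 0 0 0 0 .5;0 0 0 0 0 0 .5;0 0 0 0 0 0 .4;0 0 0 0 0 0 .4;0 0 0 0 0 0 .4;0 0 0 0 0 0 .4;0 0 0 0 0 0 .4;0 0 0 0 0 0 .4"}}

```text
time_s: 5.47
eef_pos: [0.5046, -0.1429, 0.0107]
eef_rot: [0.001, 0.654, 0.757, 0.0]
wrist_force: [-0.8, 0.2, -0.3]
opening: 0.569
```

```bash
python3 - <<'E'
from h import *
o=get_obs(); w=camera("wrist"); print(o["time_s"],o["eef_pos"],o["wrist_force"],o["opening"], tool(o,[.5045,-.143,.009]))
cv2.imwrite("pics/w5.png",w["img"][:,:,::-1])
E
```

```text
5.4667 [ 0.50461264 -0.14286343  0.0107155 ] [-0.76886685  0.16459116 -0.31196488] 0.5689633423830337 ('shift', array([-0.001, -0.001,  0.009]), 'tilt', array([0.0009, 0.0008]), 'yawY', np.float64(8.4))
```

View pics/w5.png

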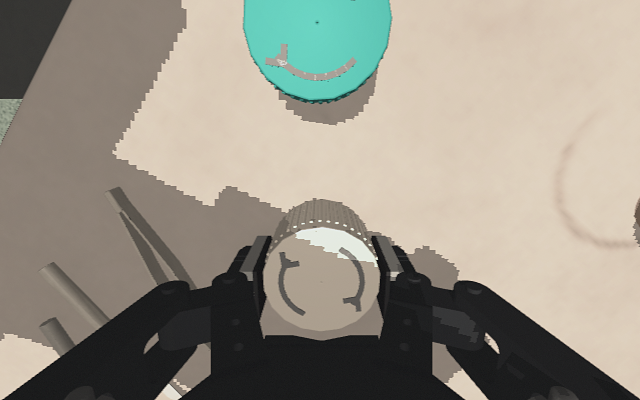

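Request:
{"api": "arm_command", "payload": {"motion": "0 0 -.06 0 0 0 .4;0 0 -.12 0 0 0 .4;0 0 -.15 0 0 0 .4;0 0 -.17 0 0 0 .4;0 0 -.17 0 0 0 .4;0 0 -.15 0 0 0 .4;0 0 -.12 0 0 0 .4;0 0 0 0 0 0 .4"}}

```text
time_s: 6.18
eef_pos: [0.5018, -0.1413, 0.2101]
eef_rot: [-0.002, 0.654, 0.757, -0.001]
wrist_force: [0.8, -0.6, 0.4]
opening: 0.575
```

Request:
{"api": "arm_command", "payload": {"motion": "-.149 -.027 0 0 0 0 .4;-.149 -.027 0 0 0 0 .4;-.149 -.027 0 0 0 0 .4;-.149 -.027 0 0 0 0 .4;-.149 -.027 0 0 0 0 .4;-.149 -.027 0 0 0 0 .4;-.149 -.027 0 0 0 0 .4;-.149 -.027 0 0 0 0 .4;-.149 -.027 0 0 0 0 .4;0 0 0 0 0 0 .4"}}

```text
time_s: 7.02
eef_pos: [0.4917, -0.422, 0.2146]
eef_rot: [0.0, 0.651, 0.759, 0.0]
wrist_force: [-0.6, -0.7, -0.4]
opening: 0.57
```

```bash
python3 - <<'E'
from h import *
o=get_obs(); w=camera("wrist"); print(o["time_s"],o["eef_pos"],o["wrist_force"],o["opening"],o["q"].round(2), tool(o,[.493,-.445,.2]))
for n in ("wrist","scene","side"):
  cv2.imwrite(f"pics/{n}6.png",camera(n)["img"][:,:,::-1])
for X in ([.492,-.405,.102],[.492,-.405,.09]): print(proj(w,X,o))
print(search_frame("wrist","inner_cap_top"),search_frame("wrist","pad_top"))
E
```

```text
7.0167 [ 0.49166067 -0.4220429   0.21459132] [-0.62633993 -0.68439933 -0.43636696] 0.5697681291321794 [-0.89  0.35  1.43  0.    1.36 -1.05] ('shift', array([-0.114, -0.011,  0.073]), 'tilt', array([ 0.0007, -0.0004]), 'yawY', np.float64(8.7))
[322.3543398  172.70114558]
[322.27357964 169.96015375]
[{'box': [300.1, 148.3, 343.4, 192.6], 'conf': 0.69}] [{'box': [316.5, 161.5, 329.1, 180.4], 'conf': 0.66}]
```

View pics/wrist6.png

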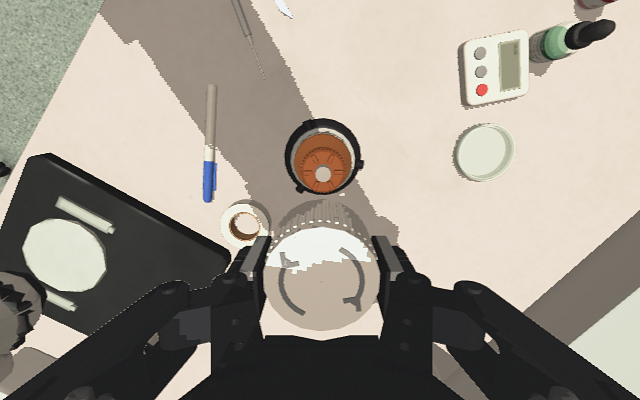

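View pics/scene6.png

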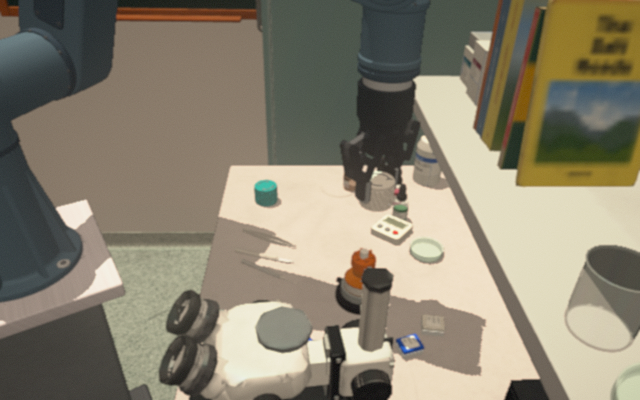

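```bash
python3 - <<'E'
from h import *
o=get_obs(); w=camera("wrist")
a=w["img"][110:200,275:365][:,:,::-1]; cv2.imwrite("pics/w6c.png",cv2.resize(a,(540,540),interpolation=cv2.INTER_CUBIC))
E
```

```text
(no output)
```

View pics/w6c.png

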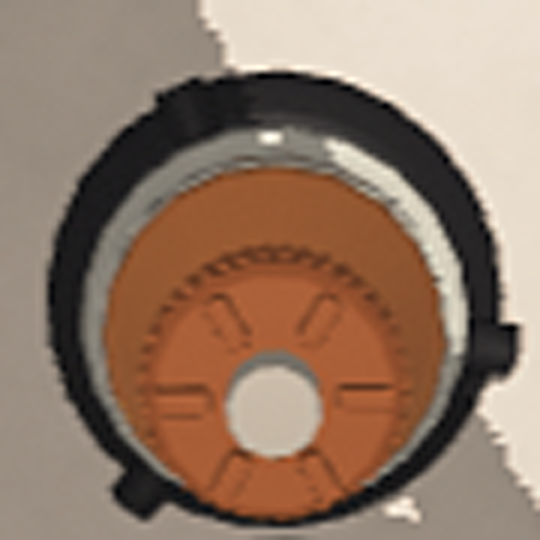

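```bash
python3 - <<'E'
from h import *
o=get_obs(); w=camera("wrist")
print("pad",[atz(w,320.3,177.6,z,o) for z in(.1015,.103)],"stand",atz(w,320.2,159.5,.016,o))
z=o["eef_pos"][2]+.0293
for p in((322,281),): s=atz(w,*p,z,o); print("shell",s, (yaw(o).T@(s-o["eef_pos"])).round(4))
a=w["img"][215:345,245:395][:,:,::-1]; cv2.imwrite("pics/w6d.png",cv2.resize(a,(750,600)[::1],interpolation=cv2.INTER_CUBIC))
E
```

```text
pad [array([ 0.4928, -0.403 ,  0.1015]), array([ 0.4927, -0.4027,  0.103 ])] stand [ 0.4924 -0.4011  0.016 ]
shell [ 0.4954 -0.4154  0.2445] [-0.0001  0.0019 -0.0293]
```

View pics/w6d.png

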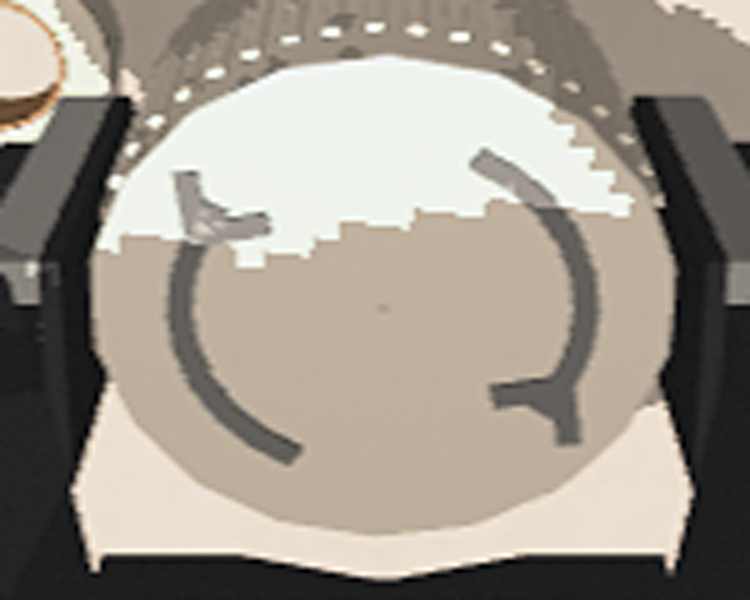

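```bash
python3 - <<'E'
from h import *
for i in range(2):
    o=get_obs(); w=camera("wrist"); print(o["time_s"],o["eef_pos"].round(4),np.abs(o["dq"]).max().round(4))
    im=w["img"]; 
a=im[110:210,270:370].astype(int)
m=((a.max(2)-a.min(2))<40)&(a.min(2)>130)
n,l,st,c=cv2.connectedComponentsWithStats(m.astype(np.uint8),connectivity=4)
for k in range(1,n):
    if 60<st[k,4]<1000: print(st[k],c[k]+[270,110])
cv2.imwrite("pics/w7c.png",cv2.resize(a.astype(np.uint8)[:,:,::-1],(600,600),interpolation=cv2.INTER_CUBIC))
E
```

```text
7.4167 [ 0.4936 -0.4157  0.2152] 0.0047
7.4667 [ 0.4936 -0.4159  0.2153] 0.0045
[ 59  23  24  36 170] [343.27647059 147.60588235]
[  0  40  24  40 327] [278.51070336 169.37920489]
[ 43  60  15  15 175] [320.01714286 177.27428571]
[  4  80  60  20 383] [293.20104439 200.17493473]
```

View pics/w7c.png

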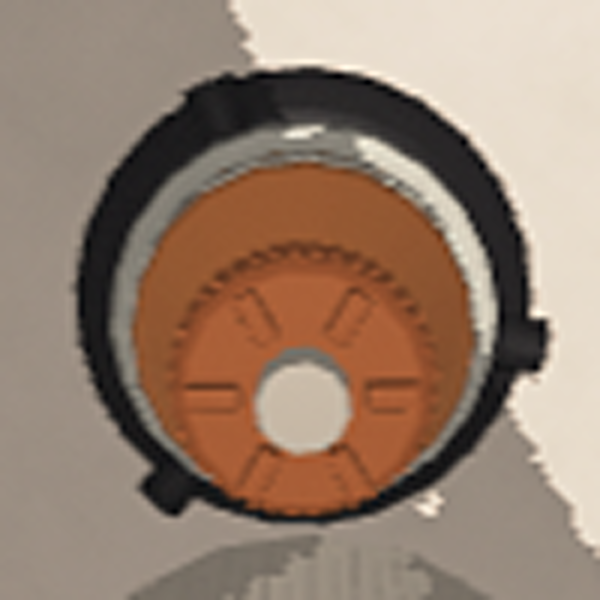

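```bash
python3 - <<'E'
from h import *
o=get_obs(); w=camera("wrist")
s=atz(w,321.4,281.5,o["eef_pos"][2]+.0293,o); p=atz(w,320.0,177.3,.102,o)
print(w["mount"],s,p,o["eef_pos"],(yaw(o).T@(s-o["eef_pos"])).round(4),yaw(o).round(4))
d=p-s; d[2]=0; print(tool(o,o["eef_pos"]+d))
print(tool(o,[p[0],p[1],.125]))
E
```

```text
[[ 1.30575588e-04 -9.61394652e-01 -2.75173229e-01  6.95031611e-02]
 [ 9.99999161e-01 -2.29010666e-04  1.27463383e-03  1.42782721e-03]
 [-1.28844376e-03 -2.75173165e-01  9.61393816e-01 -1.42131406e-01]
 [ 0.00000000e+00  0.00000000e+00  0.00000000e+00  1.00000000e+00]] [ 0.4952 -0.4161  0.2446] [ 0.4925 -0.4032  0.102 ] [ 0.49353013 -0.41605787  0.21528522] [-0.0002  0.0017 -0.0293] [[-0.157   0.9876  0.0012]
 [ 0.9876  0.157   0.0024]
 [ 0.0022  0.0016 -1.    ]]
('shift', array([ 0.066, -0.003,  0.   ]), 'tilt', array([ 0.0015, -0.0021]), 'yawY', np.float64(9.0))
('shift', array([0.063, 0.004, 0.452]), 'tilt', array([ 0.0015, -0.0021]), 'yawY', np.float64(9.0))
```

Request:
{"api": "arm_command", "payload": {"motion": ".066 -.002 0 .0015 -.002 0 .4;0 0 .08 0 0 0 .4;0 0 .1 0 0 0 .4;0 0 .1 0 0 0 .4;0 0 .08 0 0 0 .4;0 0 .05 0 0 0 .4;0 0 0 0 0 0 .4;0 0 0 0 0 0 .4;0 0 0 0 0 0 .4"}}

```text
time_s: 8.32
eef_pos: [0.4935, -0.402, 0.1342]
eef_rot: [0.003, 0.648, 0.762, -0.001]
wrist_force: [-0.4, -0.2, 0.4]
opening: 0.578
```

```bash
python3 - <<'E'
from h import *
o=get_obs(); w=camera("wrist")
print(o["time_s"],o["eef_pos"],o["wrist_force"],o["torque"],tool(o,[.4925,-.4032,.115]))
s=camera("scene");t=camera("side")
a=s["img"][180:320,300:440];b=t["img"][180:300,280:400]
cv2.imwrite("pics/c8.png",np.hstack([cv2.resize(x,(400,400),interpolation=cv2.INTER_CUBIC) for x in(a,b)])[:,:,::-1])
cv2.imwrite("pics/w8.png",w["img"][:,:,::-1])
E
```

```text
8.3167 [ 0.49346337 -0.40201445  0.13417112] [-0.40766923 -0.21794396  0.37032584] [-0.03841374 -0.00987631  0.01161363] ('shift', array([-0.005, -0.006,  0.096]), 'tilt', array([0.0031, 0.0053]), 'yawY', np.float64(9.2))
```

View pics/c8.png

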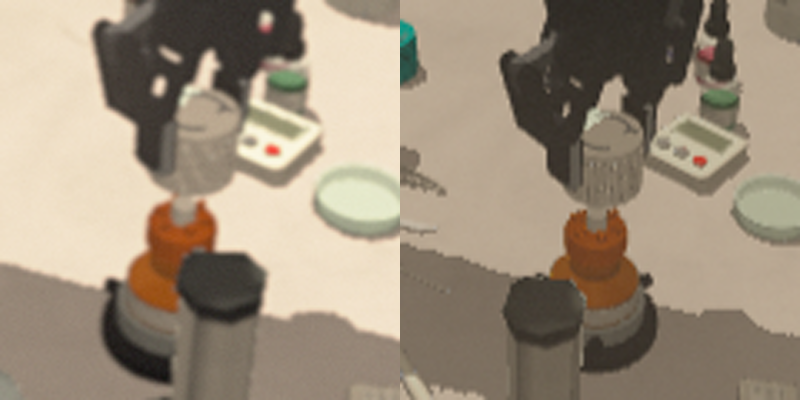

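View pics/w8.png

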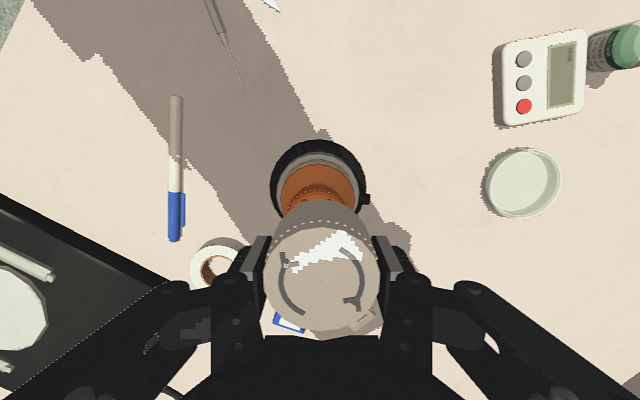

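```bash
python3 - <<'E'
from h import *
o=get_obs(); s=camera("scene");t=camera("side"); e=o["eef_pos"]; print(e)
out=[]
for d,(x0,y0,n) in((s,(300,180,140)),(t,(280,180,120))):
    im=cv2.resize(d["img"][y0:y0+n,x0:x0+n],(400,400),interpolation=cv2.INTER_CUBIC)[:,:,::-1].copy(); k=400/n
    def circ(c,z,r,col):
        P=np.array([(proj(d,[c[0]+r*np.cos(a),c[1]+r*np.sin(a),z])-[x0,y0]+.5)*k for a in np.linspace(0,6.28,40)])
        cv2.polylines(im,[P.astype(np.int32)],True,col,1)
    circ(e,e[2]-.0107,.025,(255,0,0)); circ(e,e[2]+.0293,.025,(255,0,0))
    b=(.4925,-.4032); circ(b,.102,.007,(0,255,0)); circ(b,.089,.018,(0,255,0)); circ(b,.07,.02,(0,255,0)); circ(b,.0,.044,(0,255,0))
    out.append(im)
cv2.imwrite("pics/c9.png",np.hstack(out))
E
```

```text
[ 0.49384002 -0.40255925  0.13499761]
```

View pics/c9.png

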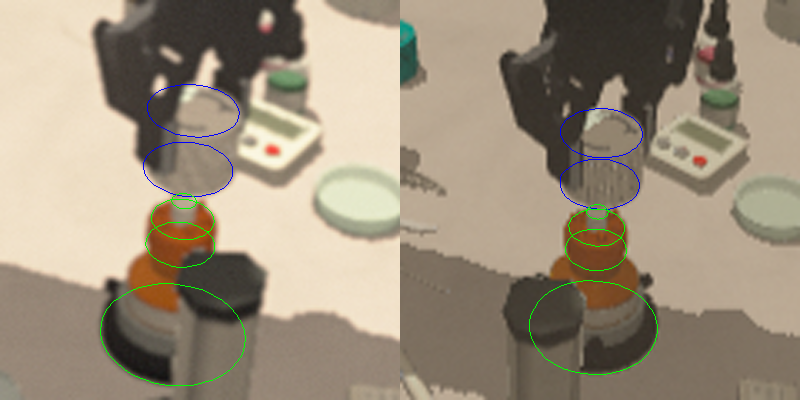

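```bash
python3 - <<'E'
from h import *
o=get_obs(); s=camera("scene");t=camera("side"); e=o["eef_pos"]; print(e); m=yaw(o)
out=[]
for d,(x0,y0,n) in((s,(340,195,50)),(t,(320,205,50))):
    im=cv2.resize(d["img"][y0:y0+n,x0:x0+n],(400,400),interpolation=cv2.INTER_NEAREST)[:,:,::-1].copy(); k=400/n
    def circ(c,z,r,col):
        P=np.array([(proj(d,[c[0]+r*np.cos(a),c[1]+r*np.sin(a),z])-[x0,y0]+.5)*k for a in np.linspace(0,6.28,40)])
        cv2.polylines(im,[P.astype(np.int32)],True,col,1)
    for off,col in((0,(255,0,0)),(.0017,(0,0,255))):
        c=e+m[:,1]*off; circ(c,e[2]-.0107,.026,col); circ(c,e[2]+.0293,.0255,col)
    b=(.4925,-.4032); circ(b,.102,.007,(0,255,0)); circ(b,.08,.02,(0,255,0))
    out.append(im)
cv2.imwrite("pics/c10.png",np.hstack(out))
E
```

```text
[ 0.49371078 -0.40248901  0.13478587]
```

View pics/c10.png

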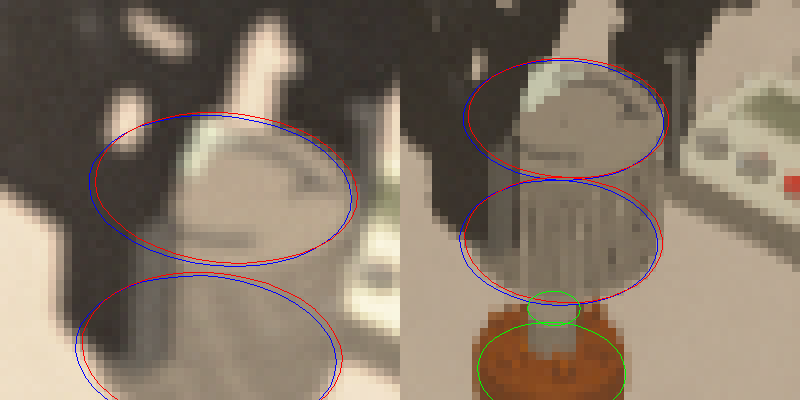

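```bash
python3 - <<'E'
from h import *
o=get_obs(); print(tool(o,[.4908,-.4033,.106]))
E
```

```text
('shift', array([-0.002, -0.015,  0.142]), 'tilt', array([0.0036, 0.0061]), 'yawY', np.float64(9.2))
```

Request:
{"api": "arm_command", "payload": {"motion": "-.002 -.015 .04 .0036 .006 0 .4;0 0 .04 0 0 0 .4;0 0 .03 0 0 0 .4;0 0 .02 0 0 0 .4;0 0 0 0 0 0 .4;0 0 0 0 0 0 .4"}}

```text
time_s: 9.17
eef_pos: [0.49, -0.4032, 0.1051]
eef_rot: [-0.001, 0.648, 0.761, 0.0]
wrist_force: [0.4, -0.4, -0.4]
opening: 0.57
```

```bash
python3 - <<'E'
from h import *
o=get_obs(); print(o["time_s"],o["eef_pos"],o["wrist_force"],o["torque"],tool(o,[.4908,-.4033,.102]))
E
```

```text
9.1667 [ 0.4899585  -0.40324315  0.10512103] [ 0.4310245  -0.42565783 -0.39187949] [-0.05009377 -0.0568296  -0.00573747] ('shift', array([-0.001,  0.004,  0.016]), 'tilt', array([-0.0008, -0.0012]), 'yawY', np.float64(9.2))
```

Request:
{"api": "arm_command", "payload": {"motion": "-.001 .004 .01 -.0008 -.0012 0 .4;0 0 .012 0 0 0 .4;0 0 .012 0 0 0 .4;0 0 .012 0 0 0 .4"}}

```text
time_s: 9.5
eef_pos: [0.4913, -0.4036, 0.0957]
eef_rot: [0.001, 0.648, 0.761, -0.0]
wrist_force: [-1.3, -1.2, -0.9]
opening: 0.571
```

```bash
python3 - <<'E'
from h import *
o=get_obs(); print(o["time_s"],o["eef_pos"],o["wrist_force"],o["torque"],tool(o,[.4908,-.4033,.09]))
s=camera("scene");t=camera("side")
a=s["img"][200:300,320:420];b=t["img"][195:295,290:390]
cv2.imwrite("pics/c11.png",np.hstack([cv2.resize(x,(400,400),interpolation=cv2.INTER_CUBIC) for x in(a,b)])[:,:,::-1])
E
```

```text
9.5 [ 0.49126564 -0.4035804   0.09567815] [-1.2879141  -1.22316197 -0.8865654 ] [ 0.02559809  0.06138073 -0.02442991] ('shift', array([ 0.002, -0.002,  0.028]), 'tilt', array([0.0006, 0.0009]), 'yawY', np.float64(9.2))
```

View pics/c11.png

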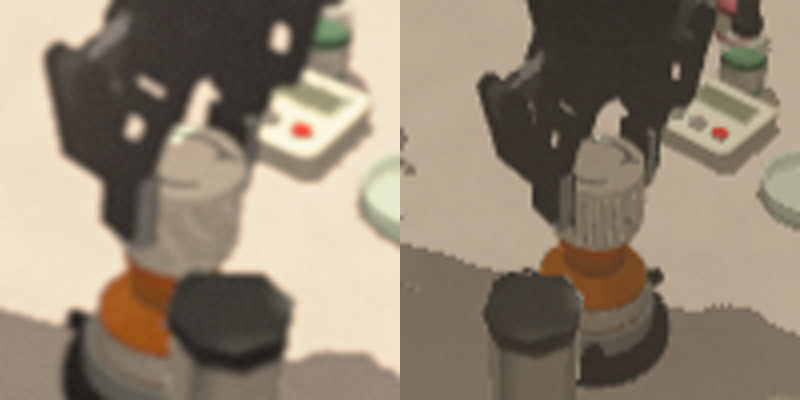

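Request:
{"api": "arm_command", "payload": {"motion": "0 0 .012 0 0 0 .4;0 0 .012 0 0 0 .4;0 0 .012 0 0 0 .4;0 0 .01 0 0 0 .4"}}

```text
time_s: 9.93
eef_pos: [0.4914, -0.4037, 0.0862]
eef_rot: [0.001, 0.648, 0.761, -0.0]
wrist_force: [0.1, 0.1, -0.5]
opening: 0.573
```

```bash
cat > st.py <<'E'
from h import *
o=get_obs(); print(round(o["time_s"],2),o["eef_pos"].round(4),"F",o["wrist_force"].round(2),"T",o["torque"].round(3),"q6",o["q"][5].round(3),tool(o,[.4908,-.4033,.078]))
E
python3 st.py
```

```text
9.93 [ 0.4914 -0.4037  0.0862] F [ 0.13  0.07 -0.54] T [-0.045 -0.004 -0.013] q6 -1.035 ('shift', array([ 0.003, -0.003,  0.041]), 'tilt', array([0.0009, 0.0014]), 'yawY', np.float64(9.2))
```

Request:
{"api": "arm_command", "payload": {"motion": "0 0 .01 .0009 .0014 0 .4;0 0 .01 0 0 0 .4;0 0 .008 0 0 0 .4"}}

```text
time_s: 10.18
eef_pos: [0.4913, -0.4037, 0.0798]
eef_rot: [-0.0, 0.648, 0.761, 0.0]
wrist_force: [-0.5, -0.5, -0.1]
opening: 0.573
```

```bash
python3 st.py
```

```text
10.18 [ 0.4913 -0.4037  0.0798] F [-0.49 -0.5  -0.13] T [ 0.015 -0.033 -0.011] q6 -1.034 ('shift', array([ 0.002, -0.002,  0.009]), 'tilt', array([-0.0002, -0.0004]), 'yawY', np.float64(9.2))
```

Request:
{"api": "arm_command", "payload": {"motion": "0 0 .008 0 0 0 .4;0 0 .005 0 0 0 .4"}}

```text
time_s: 10.35
eef_pos: [0.4914, -0.4038, 0.077]
eef_rot: [-0.0, 0.648, 0.761, 0.0]
wrist_force: [-0.8, 1.3, 4.0]
opening: 0.572
```

```bash
python3 st.py
```

```text
10.35 [ 0.4914 -0.4038  0.077 ] F [-0.8   1.28  3.98] T [ 0.172  0.227 -0.01 ] q6 -1.034 ('shift', array([ 0.003, -0.002, -0.005]), 'tilt', array([-0.0002, -0.0003]), 'yawY', np.float64(9.2))
```

Request:
{"api": "arm_command", "payload": {"motion": "0 0 .005 0 0 0 .4;0 0 .003 0 0 0 .4;0 0 0 0 0 0 .4"}}

```text
time_s: 10.6
eef_pos: [0.4915, -0.4038, 0.0765]
eef_rot: [-0.0, 0.648, 0.762, -0.0]
wrist_force: [-1.7, 2.3, 4.3]
opening: 0.573
```

```bash
python3 st.py
```

```text
10.6 [ 0.4915 -0.4038  0.0765] F [-1.74  2.25  4.26] T [ 0.293  0.34  -0.013] q6 -1.034 ('shift', array([ 0.003, -0.003, -0.007]), 'tilt', array([-0.0003, -0.0002]), 'yawY', np.float64(9.2))
```

Request:
{"api": "arm_command", "payload": {"motion": ".003 -.003 .006 0 0 0 .4;.001 -.001 .006 0 0 0 .4;0 0 .006 0 0 0 .4"}}

```text
time_s: 10.85
eef_pos: [0.4915, -0.4039, 0.0748]
eef_rot: [0.001, 0.648, 0.762, -0.0]
wrist_force: [-3.3, 2.5, 7.2]
opening: 0.574
```

```bash
python3 st.py
```

```text
10.85 [ 0.4915 -0.4039  0.0748] F [-3.32  2.51  7.23] T [0.412 0.487 0.022] q6 -1.035 ('shift', array([ 0.003, -0.003, -0.016]), 'tilt', array([0.0016, 0.0023]), 'yawY', np.float64(9.2))
```

Request:
{"api": "arm_command", "payload": {"motion": ".008 -.007 .004 .0016 .0023 0 .4;.006 -.006 .004 0 0 0 .4"}}

```text
time_s: 11.02
eef_pos: [0.4911, -0.4037, 0.0754]
eef_rot: [0.004, 0.648, 0.762, -0.0]
wrist_force: [3.3, 0.8, 5.1]
opening: 0.574
```

```bash
python3 st.py
```

```text
11.02 [ 0.4911 -0.4037  0.0754] F [3.27 0.77 5.1 ] T [ 0.071 -0.43  -0.005] q6 -1.036 ('shift', array([ 0.002, -0.001, -0.013]), 'tilt', array([0.0049, 0.0061]), 'yawY', np.float64(9.2))
```

Request:
{"api": "arm_command", "payload": {"motion": "0 0 .006 .005 .006 .06 .4;0 0 .006 0 0 .06 .4;0 0 .006 0 0 .06 .4"}}

```text
time_s: 11.27
eef_pos: [0.4919, -0.4051, 0.0748]
eef_rot: [0.002, 0.719, 0.695, -0.0]
wrist_force: [-5.4, 3.7, 11.6]
opening: 0.574
```

```bash
python3 st.py
```

```text
11.27 [ 0.4919 -0.4051  0.0748] F [-5.39  3.72 11.65] T [0.744 0.936 0.088] q6 -0.841 ('shift', array([ 0.009, -0.006, -0.016]), 'tilt', array([0.0018, 0.003 ]), 'yawY', np.float64(-1.9))
```

Request:
{"api": "arm_command", "payload": {"motion": ".009 -.006 .002 .002 .003 .06 .4;.004 -.003 .003 0 0 .06 .4"}}

```text
time_s: 11.43
eef_pos: [0.4915, -0.4046, 0.0761]
eef_rot: [0.003, 0.763, 0.646, -0.0]
wrist_force: [-0.8, 0.6, 4.5]
opening: 0.571
```

```bash
python3 st.py
```

```text
11.43 [ 0.4915 -0.4046  0.0761] F [-0.82  0.63  4.46] T [-0.002  0.099 -0.032] q6 -0.709 ('shift', array([ 0.006, -0.005, -0.01 ]), 'tilt', array([0.0038, 0.0041]), 'yawY', np.float64(-9.5))
```

Request:
{"api": "arm_command", "payload": {"motion": ".006 -.005 .007 .004 .004 .06 .4;.002 -.002 .007 0 0 .06 .4"}}

```text
time_s: 11.6
eef_pos: [0.4917, -0.4047, 0.0755]
eef_rot: [0.003, 0.804, 0.595, -0.0]
wrist_force: [-2.7, 2.1, 9.7]
opening: 0.573
```

```bash
python3 st.py
```

```text
11.6 [ 0.4917 -0.4047  0.0755] F [-2.69  2.1   9.68] T [0.314 0.314 0.021] q6 -0.577 ('shift', array([ 0.005, -0.006, -0.012]), 'tilt', array([0.0041, 0.003 ]), 'yawY', np.float64(-17.0))
```

Request:
{"api": "arm_command", "payload": {"motion": ".005 -.006 .006 .004 .003 .06 .4;.002 -.002 .006 0 0 .06 .4"}}

```text
time_s: 11.77
eef_pos: [0.4918, -0.405, 0.0757]
eef_rot: [0.003, 0.842, 0.54, 0.0]
wrist_force: [-3.0, 1.8, 8.6]
opening: 0.574
```

```bash
python3 st.py
```

```text
11.77 [ 0.4918 -0.405   0.0757] F [-3.02  1.8   8.56] T [0.404 0.608 0.088] q6 -0.445 ('shift', array([ 0.005, -0.008, -0.012]), 'tilt', array([0.0047, 0.0026]), 'yawY', np.float64(-24.6))
```

Request:
{"api": "arm_command", "payload": {"motion": ".008 -.012 .006 .005 .003 .06 .4;.004 -.006 .007 .002 .001 .06 .4"}}

```text
time_s: 11.93
eef_pos: [0.4913, -0.4041, 0.0757]
eef_rot: [0.002, 0.875, 0.483, 0.0]
wrist_force: [-0.5, 0.1, 7.5]
opening: 0.576
```

```bash
python3 st.py
```

```text
11.93 [ 0.4913 -0.4041  0.0757] F [-0.53  0.05  7.54] T [0.103 0.194 0.029] q6 -0.313 ('shift', array([ 0.002, -0.004, -0.012]), 'tilt', array([0.0044, 0.0015]), 'yawY', np.float64(-32.2))
```

Request:
{"api": "arm_command", "payload": {"motion": ".004 -.006 .009 .004 .0015 .05 .4;.003 -.004 .009 .001 .001 .05 .4"}}

```text
time_s: 12.1
eef_pos: [0.4918, -0.4045, 0.0754]
eef_rot: [0.003, 0.901, 0.434, 0.001]
wrist_force: [-3.0, 1.2, 12.5]
opening: 0.566
```

```bash
python3 st.py
```

```text
12.1 [ 0.4918 -0.4045  0.0754] F [-3.02  1.21 12.53] T [0.247 0.483 0.031] q6 -0.202 ('shift', array([ 0.002, -0.007, -0.013]), 'tilt', array([0.0054, 0.0011]), 'yawY', np.float64(-38.5))
```

Request:
{"api": "arm_command", "payload": {"motion": ".003 -.009 .003 .005 .001 .06 .4;.002 -.004 .005 .001 .001 .06 .4"}}

```text
time_s: 12.27
eef_pos: [0.4919, -0.4044, 0.0762]
eef_rot: [0.003, 0.927, 0.374, 0.001]
wrist_force: [-1.5, -0.0, 4.6]
opening: 0.571
```

```bash
python3 st.py
```

```text
12.27 [ 0.4919 -0.4044  0.0762] F [-1.53 -0.    4.59] T [0.048 0.136 0.028] q6 -0.071 ('shift', array([-0.   , -0.008, -0.009]), 'tilt', array([ 0.0054, -0.0002]), 'yawY', np.float64(-46.1))
```

Request:
{"api": "arm_command", "payload": {"motion": "0 -.01 .006 .005 0 .06 .4;0 -.005 .007 .001 0 .06 .4"}}

```text
time_s: 12.43
eef_pos: [0.4914, -0.4042, 0.0755]
eef_rot: [0.002, 0.95, 0.312, 0.001]
wrist_force: [-0.0, 0.0, 5.9]
opening: 0.571
```

```bash
python3 st.py
```

```text
12.43 [ 0.4914 -0.4042  0.0755] F [-0.02  0.01  5.93] T [ 0.072  0.064 -0.034] q6 0.061 ('shift', array([ 0.   , -0.005, -0.013]), 'tilt', array([ 0.0051, -0.0008]), 'yawY', np.float64(-53.7))
```

Request:
{"api": "arm_command", "payload": {"motion": "0 -.005 .009 .005 -.001 0 .4;0 -.003 .009 .001 0 0 .4"}}

```text
time_s: 12.6
eef_pos: [0.4914, -0.4043, 0.0737]
eef_rot: [0.001, 0.951, 0.31, 0.0]
wrist_force: [-1.3, 1.9, 8.4]
opening: 0.572
```

```bash
python3 st.py
```

```text
12.6 [ 0.4914 -0.4043  0.0737] F [-1.31  1.95  8.43] T [0.38  0.333 0.032] q6 0.066 ('shift', array([ 0.001, -0.006, -0.022]), 'tilt', array([0.0029, 0.0001]), 'yawY', np.float64(-53.9))
```

Request:
{"api": "arm_command", "payload": {"motion": "0 -.007 .008 .003 0 .05 .4;0 -.004 .008 .001 0 .05 .4"}}

```text
time_s: 12.77
eef_pos: [0.4915, -0.4045, 0.0729]
eef_rot: [0.002, 0.966, 0.259, 0.001]
wrist_force: [-2.1, 1.4, 8.7]
opening: 0.58
```

```bash
python3 st.py
```

```text
12.77 [ 0.4915 -0.4045  0.0729] F [-2.06  1.42  8.71] T [0.242 0.241 0.046] q6 0.173 ('shift', array([-0.   , -0.007, -0.026]), 'tilt', array([ 0.0041, -0.0006]), 'yawY', np.float64(-60.0))
```

Request:
{"api": "arm_command", "payload": {"motion": "0 -.008 .007 .004 -.001 .05 .4;0 -.005 .007 .001 0 .05 .4;0 -.005 .007 .002 0 .05 .4"}}

```text
time_s: 13.02
eef_pos: [0.4916, -0.4042, 0.0728]
eef_rot: [0.002, 0.984, 0.178, 0.001]
wrist_force: [-2.4, 1.6, 7.9]
opening: 0.57
```

```bash
python3 st.py
```

```text
13.02 [ 0.4916 -0.4042  0.0728] F [-2.36  1.62  7.87] T [0.261 0.436 0.083] q6 0.338 ('shift', array([-0.002, -0.005, -0.026]), 'tilt', array([ 0.0044, -0.0012]), 'yawY', np.float64(-69.5))
```

Request:
{"api": "arm_command", "payload": {"motion": "-.002 -.007 .009 .004 -.001 .04 .4;0 -.005 .009 .001 0 .04 .4"}}

```text
time_s: 13.18
eef_pos: [0.4917, -0.404, 0.0723]
eef_rot: [0.002, 0.991, 0.135, 0.001]
wrist_force: [-2.8, 2.0, 10.7]
opening: 0.572
```

```bash
python3 st.py
```

```text
13.18 [ 0.4917 -0.404   0.0723] F [-2.83  1.96 10.71] T [0.299 0.488 0.034] q6 0.427 ('shift', array([-0.003, -0.005, -0.028]), 'tilt', array([ 0.0042, -0.0019]), 'yawY', np.float64(-74.5))
```

Request:
{"api": "arm_command", "payload": {"motion": "-.003 -.007 .008 .004 -.002 .04 .4;-.001 -.005 .008 .001 0 .04 .4;-.001 -.005 .008 .001 0 .04 .4"}}

```text
time_s: 13.43
eef_pos: [0.4917, -0.404, 0.0722]
eef_rot: [0.003, 0.998, 0.069, 0.002]
wrist_force: [-2.5, 1.0, 9.8]
opening: 0.576
```

```bash
python3 st.py
```

```text
13.43 [ 0.4917 -0.404   0.0722] F [-2.51  0.95  9.84] T [0.236 0.493 0.102] q6 0.559 ('shift', array([-0.004, -0.004, -0.029]), 'tilt', array([ 0.0051, -0.003 ]), 'yawY', np.float64(-82.1))
```

Request:
{"api": "arm_command", "payload": {"motion": "-.004 -.006 .008 .005 -.003 .04 .4;-.002 -.004 .008 .001 0 .04 .4;-.002 -.004 .008 .001 0 .04 .4"}}

```text
time_s: 13.68
eef_pos: [0.4916, -0.404, 0.0719]
eef_rot: [0.002, 1.0, 0.003, 0.002]
wrist_force: [-2.4, 3.3, 9.0]
opening: 0.57
```

```bash
python3 st.py
```

```text
13.68 [ 0.4916 -0.404   0.0719] F [-2.42  3.34  9.04] T [0.307 0.408 0.094] q6 0.689 ('shift', array([-0.004, -0.003, -0.031]), 'tilt', array([ 0.0039, -0.0041]), 'yawY', np.float64(-89.6))
```

Request:
{"api": "arm_command", "payload": {"motion": "-.004 -.005 .009 .004 -.004 .04 .4;-.002 -.003 .008 .001 -.001 .04 .4;-.002 -.003 .008 .001 -.001 .04 .4"}}

```text
time_s: 13.93
eef_pos: [0.4917, -0.4042, 0.0715]
eef_rot: [0.002, 0.998, -0.062, 0.001]
wrist_force: [-2.6, 1.9, 9.9]
opening: 0.577
```

```bash
python3 st.py
```

```text
13.93 [ 0.4917 -0.4042  0.0715] F [-2.57  1.89  9.89] T [0.326 0.515 0.026] q6 0.822 ('shift', array([-0.005, -0.004, -0.032]), 'tilt', array([ 0.0027, -0.0022]), 'yawY', np.float64(-97.2))
```

Request:
{"api": "arm_command", "payload": {"motion": "-.005 -.005 .008 .003 -.002 .04 .4;-.002 -.003 .008 .001 -.001 .04 .4;-.002 -.003 .008 .001 -.001 .04 .4"}}

```text
time_s: 14.18
eef_pos: [0.4917, -0.4042, 0.0712]
eef_rot: [0.001, 0.992, -0.128, 0.001]
wrist_force: [-3.7, 1.0, 10.2]
opening: 0.575
```

```bash
python3 st.py
```

```text
14.18 [ 0.4917 -0.4042  0.0712] F [-3.67  1.02 10.19] T [0.339 0.518 0.083] q6 0.953 ('shift', array([-0.005, -0.003, -0.034]), 'tilt', array([ 0.0022, -0.0026]), 'yawY', np.float64(-104.7))
```

Request:
{"api": "arm_command", "payload": {"motion": "-.006 -.005 .008 .003 -.003 .04 .4;-.003 -.003 .008 .001 -.001 .04 .4"}}

```text
time_s: 14.35
eef_pos: [0.4915, -0.4041, 0.0711]
eef_rot: [0.001, 0.985, -0.171, 0.001]
wrist_force: [-3.5, 1.8, 10.0]
opening: 0.573
```

```bash
python3 st.py
```

```text
14.35 [ 0.4915 -0.4041  0.0711] F [-3.54  1.8  10.04] T [0.363 0.476 0.042] q6 1.04 ('shift', array([-0.005, -0.002, -0.034]), 'tilt', array([ 0.0012, -0.0026]), 'yawY', np.float64(-109.7))
```

Request:
{"api": "arm_command", "payload": {"motion": "-.006 -.003 .008 .002 -.003 .04 .4;-.003 -.002 .008 .001 -.001 .04 .4"}}

```text
time_s: 14.52
eef_pos: [0.4915, -0.4042, 0.0709]
eef_rot: [0.0, 0.977, -0.214, 0.001]
wrist_force: [-2.6, 2.7, 9.8]
opening: 0.571
```

```bash
python3 st.py
```

```text
14.52 [ 0.4915 -0.4042  0.0709] F [-2.59  2.72  9.83] T [0.37  0.431 0.036] q6 1.127 ('shift', array([-0.005, -0.002, -0.035]), 'tilt', array([ 0.0004, -0.0027]), 'yawY', np.float64(-114.7))
```

Request:
{"api": "arm_command", "payload": {"motion": "-.006 -.002 .008 .001 -.003 .04 .4;-.003 -.002 .008 0 -.001 .04 .4"}}

```text
time_s: 14.68
eef_pos: [0.4915, -0.4042, 0.0707]
eef_rot: [0.001, 0.966, -0.257, 0.001]
wrist_force: [-3.4, 1.6, 10.3]
opening: 0.574
```

```bash
python3 st.py
```

```text
14.68 [ 0.4915 -0.4042  0.0707] F [-3.39  1.64 10.33] T [0.337 0.541 0.04 ] q6 1.216 ('shift', array([-0.005, -0.002, -0.037]), 'tilt', array([ 0.001 , -0.0027]), 'yawY', np.float64(-119.8))
```

Request:
{"api": "arm_command", "payload": {"motion": "-.006 -.002 .008 .001 -.003 .04 .4;-.003 -.002 .008 0 -.001 .04 .4"}}

```text
time_s: 14.85
eef_pos: [0.4915, -0.4042, 0.0705]
eef_rot: [0.001, 0.954, -0.299, 0.001]
wrist_force: [-4.0, 2.1, 10.8]
opening: 0.574
```

```bash
python3 st.py
```

```text
14.85 [ 0.4915 -0.4042  0.0705] F [-3.97  2.09 10.76] T [0.346 0.537 0.04 ] q6 1.304 ('shift', array([-0.005, -0.002, -0.037]), 'tilt', array([ 0.0016, -0.003 ]), 'yawY', np.float64(-124.8))
```

Request:
{"api": "arm_command", "payload": {"motion": "-.006 -.002 .007 .002 -.003 .035 .4;-.003 -.002 .007 0 -.001 .035 .4"}}

```text
time_s: 15.02
eef_pos: [0.4915, -0.4041, 0.0705]
eef_rot: [0.001, 0.942, -0.336, 0.001]
wrist_force: [-3.1, 1.3, 9.4]
opening: 0.572
```

```bash
python3 st.py
```

```text
15.02 [ 0.4915 -0.4041  0.0705] F [-3.13  1.34  9.42] T [0.306 0.497 0.082] q6 1.381 ('shift', array([-0.005, -0.001, -0.038]), 'tilt', array([ 0.0009, -0.0031]), 'yawY', np.float64(-129.2))
```

Request:
{"api": "arm_command", "payload": {"motion": "-.006 -.002 .008 .001 -.003 .03 .4"}}

```text
time_s: 15.1
eef_pos: [0.4914, -0.4041, 0.0703]
eef_rot: [0.001, 0.936, -0.351, 0.001]
wrist_force: [-0.8, 1.4, 10.7]
opening: 0.577
```

```bash
python3 st.py
```

```text
15.1 [ 0.4914 -0.4041  0.0703] F [-0.79  1.36 10.74] T [0.159 0.235 0.025] q6 1.414 ('shift', array([-0.005, -0.001, -0.038]), 'tilt', array([ 0.0007, -0.0026]), 'yawY', np.float64(-131.1))
```

Request:
{"api": "arm_command", "payload": {"motion": "-.004 -.002 .007 .001 -.003 .03 .4;-.002 -.002 .007 0 -.001 .03 .4"}}

```text
time_s: 15.27
eef_pos: [0.4915, -0.4041, 0.0703]
eef_rot: [0.001, 0.924, -0.382, 0.0]
wrist_force: [-5.8, 3.7, 11.2]
opening: 0.573
```

```bash
python3 st.py
```

```text
15.27 [ 0.4915 -0.4041  0.0703] F [-5.82  3.71 11.16] T [0.462 0.752 0.138] q6 1.48 ('shift', array([-0.005, -0.   , -0.039]), 'tilt', array([ 0.001 , -0.0014]), 'yawY', np.float64(-134.9))
```

Request:
{"api": "arm_command", "payload": {"motion": "-.004 0 .006 0 0 .01 .4"}}

```text
time_s: 15.35
eef_pos: [0.4914, -0.4041, 0.0704]
eef_rot: [0.001, 0.922, -0.387, 0.001]
wrist_force: [-1.7, 3.1, 9.6]
opening: 0.573
```

```bash
python3 st.py;  python3 - <<'E'
from h import *
for i in range(4):
    camera("side"); o=get_obs(); print(o["wrist_force"].round(1),o["torque"].round(3),o["q"][5].round(4))
E
```

```text
15.35 [ 0.4914 -0.4041  0.0704] F [-1.66  3.08  9.57] T [0.366 0.196 0.122] q6 1.492 ('shift', array([-0.005, -0.001, -0.038]), 'tilt', array([ 0.0013, -0.003 ]), 'yawY', np.float64(-135.5))
[-2.1  2.1  9.5] [0.351 0.404 0.1  ] 1.4921
[-1.3  2.2  9.1] [0.352 0.355 0.174] 1.491
[-1.7  1.9  9.9] [0.367 0.343 0.177] 1.4906
[-2.2  2.   9.6] [0.322 0.318 0.089] 1.4905
```

Request:
{"api": "arm_command", "payload": {"motion": "-.003 0 .006 0 -.001 .02 .4"}}

```text
time_s: 15.63
eef_pos: [0.4914, -0.4041, 0.0704]
eef_rot: [0.001, 0.918, -0.396, 0.001]
wrist_force: [-3.2, 1.7, 8.5]
opening: 0.571
```

```bash
python3 - <<'E'
from h import *
T=[]
for i in range(8):
    o=get_obs(); T.append(o["torque"][2]); print(o["eef_pos"].round(4),o["wrist_force"].round(1),o["torque"].round(3),o["q"][5].round(4)); camera("side")
print(np.mean(T))
E
```

```text
[ 0.4914 -0.4041  0.0704] [-3.2  1.7  8.5] [0.467 0.322 0.129] 1.5111
[ 0.4914 -0.4041  0.0704] [-2.9  1.8  9.9] [0.334 0.415 0.198] 1.5132
[ 0.4914 -0.4041  0.0704] [-2.6  2.6  9.3] [0.395 0.388 0.18 ] 1.5118
[ 0.4914 -0.4041  0.0704] [-3.6  2.4  9.9] [0.359 0.271 0.168] 1.5113
[ 0.4914 -0.4042  0.0704] [-2.2  2.2  9. ] [0.447 0.357 0.152] 1.5112
[ 0.4914 -0.4042  0.0704] [-2.2  2.2  8.8] [0.418 0.33  0.138] 1.5112
[ 0.4914 -0.4042  0.0704] [-2.1  1.8  8.9] [0.435 0.383 0.184] 1.5112
[ 0.4914 -0.4042  0.0704] [-2.3  2.6  8.4] [0.431 0.316 0.157] 1.5112
0.16334749640300722
```

Request:
{"api": "arm_command", "payload": {"motion": "-.003 0 .007 0 -.001 .03 .4"}}

```text
time_s: 16.12
eef_pos: [0.4913, -0.4042, 0.0703]
eef_rot: [0.002, 0.912, -0.41, 0.002]
wrist_force: [-2.5, 3.3, 10.8]
opening: 0.571
```

```bash
python3 - <<'E'
from h import *
T=[]
for i in range(8):
    o=get_obs(); T.append(o["torque"][2]); print(o["eef_pos"].round(4),o["wrist_force"].round(1),o["torque"].round(3),o["q"][5].round(4)); camera("side")
print(np.mean(T), tool(o,[.4908,-.4033,.078]))
E
```

```text
[ 0.4913 -0.4042  0.0703] [-2.5  3.3 10.8] [0.494 0.487 0.219] 1.5422
[ 0.4914 -0.4042  0.0703] [-2.7  2.9  9.9] [0.483 0.435 0.189] 1.5454
[ 0.4914 -0.4042  0.0703] [-3.3  3.  10.8] [0.442 0.416 0.182] 1.5433
[ 0.4913 -0.4041  0.0703] [-2.3  3.3 10.7] [0.464 0.424 0.163] 1.5425
[ 0.4914 -0.4042  0.0704] [-2.8  3.2 10.8] [0.465 0.416 0.151] 1.5423
[ 0.4914 -0.4042  0.0703] [-2.2  2.5 11.1] [0.499 0.423 0.198] 1.5423
[ 0.4914 -0.4042  0.0703] [-2.4  2.9 10.4] [0.46  0.365 0.157] 1.5423
[ 0.4914 -0.4042  0.0703] [-3.2  2.8 10. ] [0.501 0.425 0.146] 1.5423
0.1755200360497014 ('shift', array([-0.005, -0.001, -0.038]), 'tilt', array([ 0.0016, -0.004 ]), 'yawY', np.float64(-138.4))
```

Request:
{"api": "arm_command", "payload": {"motion": "-.003 0 .006 0 -.002 .025 .4"}}

```text
time_s: 16.6
eef_pos: [0.4913, -0.4042, 0.0704]
eef_rot: [0.002, 0.907, -0.421, 0.001]
wrist_force: [-2.0, 1.5, 8.7]
opening: 0.571
```

```bash
python3 - <<'E'
from h import *
T=[]
for i in range(8):
    o=get_obs(); T.append(o["torque"][2]); camera("side")
print(np.round(T,3),np.mean(T),o["eef_pos"],o["wrist_force"],o["q"][5], tool(o,[.4908,-.4033,.078]))
w=camera("wrist"); cv2.imwrite("pics/w12.png",w["img"][:,:,::-1])
E
```

```text
[0.223 0.252 0.198 0.275 0.178 0.229 0.241 0.178] 0.22169826716617713 [ 0.49131115 -0.40414037  0.07035698] [-1.68977109  2.30755151  9.07712643] 1.5681545260144174 ('shift', array([-0.005, -0.001, -0.038]), 'tilt', array([ 0.0018, -0.0033]), 'yawY', np.float64(-139.9))
```

View pics/w12.png

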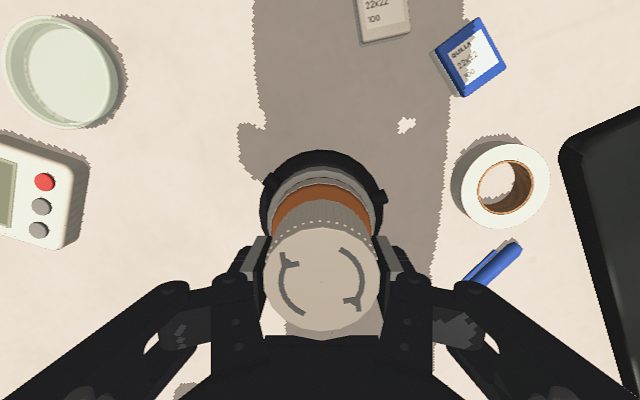

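Request:
{"api": "arm_command", "payload": {"motion": "0 0 -.006 0 0 0 .4;0 0 -.008 0 0 0 .4;0 0 -.006 0 0 0 .4;0 0 0 0 0 0 .4"}}

```text
time_s: 17.38
eef_pos: [0.4913, -0.4042, 0.0747]
eef_rot: [0.002, 0.907, -0.421, 0.001]
wrist_force: [-1.1, 2.2, 2.4]
opening: 0.574
```

```bash
python3 st.py
```

```text
17.38 [ 0.4913 -0.4042  0.0747] F [-1.1   2.22  2.35] T [0.236 0.215 0.046] q6 1.568 ('shift', array([-0.005, -0.001, -0.017]), 'tilt', array([ 0.002, -0.004]), 'yawY', np.float64(-139.8))
```

Request:
{"api": "arm_command", "payload": {"motion": "0 0 0 0 0 0 .75;0 0 0 0 0 0 .85;0 0 0 0 0 0 1;0 0 0 0 0 0 1;0 0 0 0 0 0 1;0 0 0 0 0 0 1;0 0 0 0 0 0 1"}}

```text
time_s: 17.97
eef_pos: [0.4908, -0.4038, 0.0726]
eef_rot: [0.001, 0.907, -0.422, 0.001]
wrist_force: [-0.2, 0.2, 0.7]
opening: 0.998
```

```bash
python3 st.py; python3 - <<'E'
from h import *
w=camera("wrist"); cv2.imwrite("pics/w13.png",w["img"][:,:,::-1])
E
```

```text
17.97 [ 0.4908 -0.4038  0.0726] F [-0.15  0.19  0.69] T [0.005 0.052 0.034] q6 1.568 ('shift', array([-0.002, -0.002, -0.027]), 'tilt', array([ 0.0019, -0.0025]), 'yawY', np.float64(-139.9))
```

View pics/w13.png

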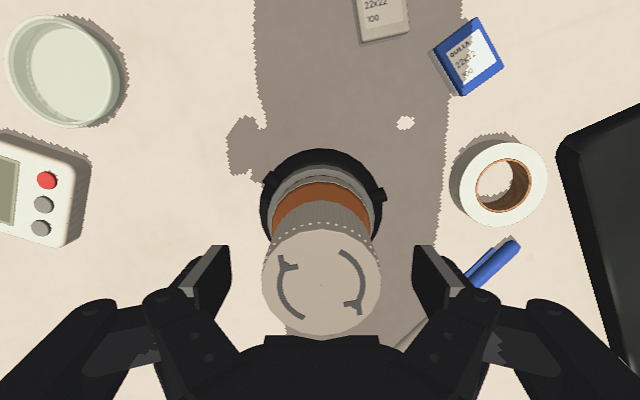

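Request:
{"api": "arm_command", "payload": {"motion": "0 0 -.03 0 0 0 1;0 0 -.05 0 0 0 1;0 0 -.08 0 0 0 1;0 0 -.1 0 0 0 1;0 0 -.12 0 0 0 1;0 0 -.12 0 0 0 1;0 0 -.12 0 0 0 1;0 0 -.12 0 0 0 1;0 0 -.1 0 0 0 1;0 0 0 0 0 0 1"}}

```text
time_s: 18.85
eef_pos: [0.4903, -0.4026, 0.2551]
eef_rot: [0.002, 0.907, -0.421, 0.001]
wrist_force: [0.3, 0.3, 1.2]
opening: 1.0
```

```bash
python3 st.py; python3 - <<'E'
from h import *
for i in range(4): camera("side")
o=get_obs(); w=camera("wrist"); cv2.imwrite("pics/w14.png",w["img"][:,:,::-1])
s=camera("scene");t=camera("side"); out=[]
for d,(x0,y0,n) in((s,(330,225,70)),(t,(305,215,70))):
    im=cv2.resize(d["img"][y0:y0+n,x0:x0+n],(400,400),interpolation=cv2.INTER_CUBIC)[:,:,::-1].copy(); k=400/n
    b=(.4915,-.4037)
    for z,r in((.105,.025),(.065,.026)):
        P=np.array([(proj(d,[b[0]+r*np.cos(a),b[1]+r*np.sin(a),z])-[x0,y0]+.5)*k for a in np.linspace(0,6.28,40)])
        cv2.polylines(im,[P.astype(np.int32)],True,(0,255,0),1)
    out.append(im)
cv2.imwrite("pics/c14.png",np.hstack(out))
E
```

```text
18.85 [ 0.4903 -0.4026  0.2551] F [0.26 0.26 1.15] T [ 0.002 -0.02  -0.005] q6 1.568 ('shift', array([ 0.001, -0.001,  0.885]), 'tilt', array([ 0.0018, -0.0035]), 'yawY', np.float64(-139.9))
```

View pics/c14.png

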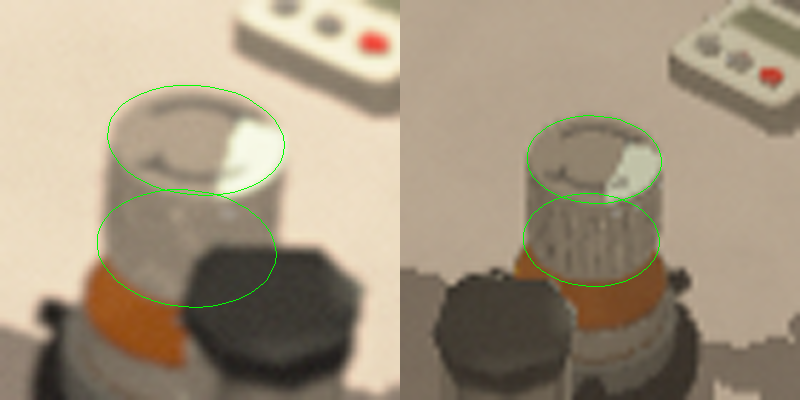

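View pics/w14.png

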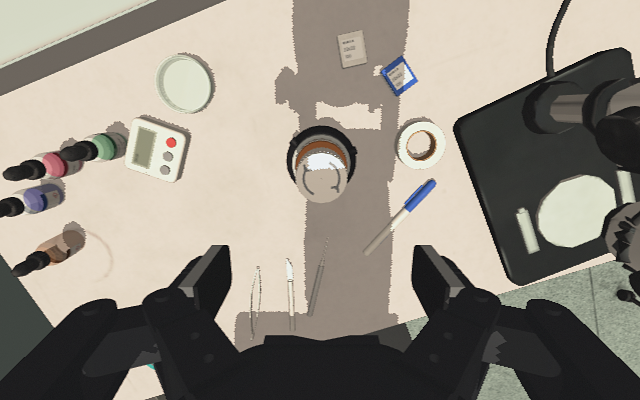

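```bash
python3 - <<'E'
from bench import *
print(hand_in()); print(get_obs()["time_s"])
E
```

```text
the job is handed in; nothing more can be done
None
the job is handed in; nothing more can be done
```

I closed the bottle and handed the job in at about 19 s. I put the white shell, not the teal look-alike, over the inner cap and pressed until its lugs caught. I then turned it clockwise at about 8–11 N, with readings up to 12.5 N while the lugs were still sliding past each other. I stopped when the cap came up firm, eased the press off, opened the gripper and backed straight up.

**Tightness:** The shell followed the cap down by roughly 2.5 mm, then stopped sinking as the turning torque climbed from about 0.05 to 0.22 N m. The stated firm value is 0.15 N m. I went slightly past it because the readings were noisy (about ±0.04 N m) and I couldn't tell whether they included the 0.05 N m of friction. By my estimate the pushing and turning forces stayed well under the 40 N crack limit.

**Final check:** In the scene and side pictures the shell sits level at about its expected resting height, within the camera accuracy. The gripper was clear with only noise on the force sensor, and the other things looked unmoved in the last pictures. I did not measure how far the inner cap itself turned, since the shell hides it.

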